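# Put the die nuts and chisels away and snap the boxes shut

### The job

Clear the bench for the night: put each die nut that is lying out into the small hinged box of its own colour, and every cold chisel into the open drawer. Press the covers of all three boxes down until their catches hold them shut, an empty box's too, push the drawer fully home, and leave the other things on the bench where they are.

Things in the scene. Friction and masses are not known exactly. Their poses are not given: they have to be found in the camera images.
- box_red: red steel box fixed to the bench, 68 (x) x 86 (y) x 40 mm high, open top, walls and floor 3 mm. Origin: centre of its underside; x points from its front (catch side, nearest the robot) to its hinge side. Hinge line along its y, 36 mm behind its centre, 41.5 mm above the bench. Cover fully open: leans back, edge 114 mm above the bench, 27 mm behind the hinge. Shut: top 44.5 mm above the bench.
- cover_red (a joint): angle (rad) of the red box's cover: 0 shut, 1.92 open. Plate 77.5 mm from hinge to free edge, 90 wide, 3 thick, 16 mm lip at the edge. A weak spring (1.5 N at the edge) throws it open unless the brass ball catch on the box's front has snapped over the lip; then it stays under 0.03. Snapping takes about 8 N down on the dark strip 60 mm from the hinge: push it to its stop.
- die_red: red hexagonal die nut (thread-chasing die), 30 mm across flats, 34.6 mm across corners, 18 mm thick, 80 g, dark hole in the middle. Origin: centre of its underside as it lies flat; z along its hole; one pair of flats faces along its x axis, the others at 60 and 120 degrees. Absent in some starts.
- box_blue: blue steel box fixed to the bench, 68 (x) x 86 (y) x 40 mm high, open top, walls and floor 3 mm. Origin: centre of its underside; x points from its front (catch side, nearest the robot) to its hinge side. Hinge line along its y, 36 mm behind its centre, 41.5 mm above the bench. Cover fully open: leans back, edge 114 mm above the bench, 27 mm behind the hinge. Shut: top 44.5 mm above the bench.
- cover_blue (a joint): angle (rad) of the blue box's cover: 0 shut, 1.92 open. Plate 77.5 mm from hinge to free edge, 90 wide, 3 thick, 16 mm lip at the edge. A weak spring (1.5 N at the edge) throws it open unless the brass ball catch on the box's front has snapped over the lip; then it stays under 0.03. Snapping takes about 8 N down on the dark strip 60 mm from the hinge: push it to its stop.
- die_blue: blue hexagonal die nut (thread-chasing die), 30 mm across flats, 34.6 mm across corners, 18 mm thick, 80 g, dark hole in the middle. Origin: centre of its underside as it lies flat; z along its hole; one pair of flats faces along its x axis, the others at 60 and 120 degrees. Absent in some starts.
- box_yellow: yellow steel box fixed to the bench, 68 (x) x 86 (y) x 40 mm high, open top, walls and floor 3 mm. Origin: centre of its underside; x points from its front (catch side, nearest the robot) to its hinge side. Hinge line along its y, 36 mm behind its centre, 41.5 mm above the bench. Cover fully open: leans back, edge 114 mm above the bench, 27 mm behind the hinge. Shut: top 44.5 mm above the bench.
- cover_yellow (a joint): angle (rad) of the yellow box's cover: 0 shut, 1.92 open. Plate 77.5 mm from hinge to free edge, 90 wide, 3 thick, 16 mm lip at the edge. A weak spring (1.5 N at the edge) throws it open unless the brass ball catch on the box's front has snapped over the lip; then it stays under 0.03. Snapping takes about 8 N down on the dark strip 60 mm from the hinge: push it to its stop.
- die_yellow: yellow hexagonal die nut (thread-chasing die), 30 mm across flats, 34.6 mm across corners, 18 mm thick, 80 g, dark hole in the middle. Origin: centre of its underside as it lies flat; z along its hole; one pair of flats faces along its x axis, the others at 60 and 120 degrees. Absent in some starts.
- chisel_1: cold chisel, green square-section shank with bare steel ends, 105 mm long, 14 x 14 mm, 120 g. Origin: middle of its length, on its underside as built; x axis along its length. All chisels are alike; some are absent in some starts.
- chisel_2: cold chisel, green square-section shank with bare steel ends, 105 mm long, 14 x 14 mm, 120 g. Origin: middle of its length, on its underside as built; x axis along its length. All chisels are alike; some are absent in some starts.
- chisel_3: cold chisel, green square-section shank with bare steel ends, 105 mm long, 14 x 14 mm, 120 g. Origin: middle of its length, on its underside as built; x axis along its length. All chisels are alike; some are absent in some starts.
- cab: fixed grey steel cabinet with one green-fronted drawer, 260 (its x) x 230 (its y) x 80 mm high. Origin: centre of its underside; its front faces its own -x (towards the robot), where the drawer comes out.
- cab_drawer0 (a joint): how far the drawer is pulled out, in m: 0 shut, starts 0.135 to 0.165 (range to 0.18). It slides with about 1 N of friction and stays where it is left.
- tray_in (a point): middle of the drawer's inner floor, 22 mm above the bench, moving with the drawer; axes as the cabinet's. Inside 215 mm long (x), 188 mm wide (y); walls 6 mm thick, tops 58 mm above the bench, green front panel to 68 mm. Open to the sky only from 107 mm in front of this point (its -x) over a length of the joint value less 6 mm; the rest is under the cabinet's top.
- cab_drawer0_handle (a point): middle of the drawer's steel bar handle, 35 mm in front of the drawer's face, 115 mm long across, about 44 mm above the bench; moves with the drawer.
- hammer: bystander, not part of the job: hammer lying on the bench, handle along its x; origin at its underside
- mug: bystander, not part of the job: blue mug, 80 mm across, 85 mm high; origin at its underside
- spanner: bystander, not part of the job: open spanner 160 mm long, lying along its x; origin at its underside
- tape: bystander, not part of the job: black tape roll, 70 mm across, 24 mm high; origin at its underside
- rivet_pot: bystander, not part of the job: copper pot, 64 mm across, 45 mm high; origin at its underside
- jar: bystander, not part of the job: amber jar on top of the cabinet, 60 mm across, 90 mm high; origin at its underside
- horseshoe: bystander, not part of the job: dark steel horseshoe about 125 mm wide, 9 mm thick; origin at the middle of its opening; origin at its underside
- oil: bystander, not part of the job: yellow oil bottle, 56 mm across, 150 mm high; origin at its underside

How it is judged:
At the end, for the whole second after the job is handed in: Every die nut present lies at rest inside the box of its own colour, every chisel present at rest inside the drawer, all three covers are held shut by their catches (under 0.05 rad), the drawer is pushed home (under 10 mm out) (x of die_red in the frame of box_red between -0.033 and 0.033 m and y of die_red in the frame of box_red between -0.042 and 0.042 m and z of die_red in the frame of box_red between 0 and 0.04 m and linear speed of each of die_red, die_blue, die_yellow, chisel_1, chisel_2, chisel_3 below 0.03 m/s and value of joint each of cover_red, cover_blue, cover_yellow below 0.05 rad and x of die_blue in the frame of box_blue between -0.033 and 0.033 m and y of die_blue in the frame of box_blue between -0.042 and 0.042 m and z of die_blue in the frame of box_blue between 0 and 0.04 m and x of die_yellow in the frame of box_yellow between -0.033 and 0.033 m and y of die_yellow in the frame of box_yellow between -0.042 and 0.042 m and z of die_yellow in the frame of box_yellow between 0 and 0.04 m and x of chisel_1 in the frame of tray_in between -0.109 and 0.109 m and y of chisel_1 in the frame of tray_in between -0.096 and 0.096 m and z of chisel_1 in the frame of tray_in between -0.005 and 0.05 m and x of chisel_2 in the frame of tray_in between -0.109 and 0.109 m and y of chisel_2 in the frame of tray_in between -0.096 and 0.096 m and z of chisel_2 in the frame of tray_in between -0.005 and 0.05 m and x of chisel_3 in the frame of tray_in between -0.109 and 0.109 m and y of chisel_3 in the frame of tray_in between -0.096 and 0.096 m and z of chisel_3 in the frame of tray_in between -0.005 and 0.05 m and value of joint cab_drawer0 below 0.01 m); the robot touches nothing.
It fails at once if a bystander is moved by more than 40 mm (distance of any of hammer, mug, spanner, tape, rivet_pot, jar, horseshoe, oil from where it was at the start of the episode above 0.04 m).
Of die_red, die_blue, die_yellow only 2 to 3 are there at a start; the rules pass over those that are not, and their reading is None.
Of chisel_1, chisel_2, chisel_3 only 2 to 3 are there at a start; the rules pass over those that are not, and their reading is None.
At some moment in a run one of chisel_1, chisel_2, chisel_3, die_red, die_blue, die_yellow may be knocked a few centimetres aside while the robot is not near it.
Once in a run the grip may slacken for a moment while it holds something.
It also fails if it takes over 192 s, if anything falls off the work surface, if the arm or the gripper's body presses on something with over 40 N, if the wrist force passes 120 N, or if a joint passes its speed limit or range.

### The arm

A 6-joint arm with a two-finger parallel gripper is mounted at the origin on the work surface. World frame = base frame: x ahead of the robot, y to its left, z up, the work surface at z = 0. Lengths are in m, angles in rad, forces in N, time in s.
With the tool pointing down it reaches from about 0.375 to 0.925 m from the base axis. Payload 5.7 kg.
Tool frame: the origin (TCP) lies midway between the tips of the shut fingers; the grasp point (between the pads) lies 19 mm behind it; z points along the fingers, y is the line along which they close (so a half turn about z gives the same grasp; the last joint's range is limited). The gripper opens to 88 mm and grips with 3 to 60 N. Pads are 20 mm wide; open, the fingers measure 115 mm over their backs; the gripper's body (75 mm by 178 mm) begins 61 mm behind the grasp point.
Start: joints at [1.103, 0.359, 1.51, -0, 1.272, -0.115], TCP at [0.207, 0.563, 0.223] pointing down, gripper open.
Joint ranges: [-2.97, 2.97], [-1.01, 2.36], [0.21, 2.38], [-0.96, 4.11], [0.2, 2.71], [-2.98, 2.98]. Speed limits (rad/s): [2.39, 2.39, 3.14, 3.14, 3.14, 3.14].

### API

Orientations are given as a unit quaternion [x, y, z, w].
In Python, from bench import move_ptp, servo_line, goto_joints, move_gripper, sleep, inverse_kinematics, capture, PlanningError, close_job, spot_in, silhouettes, current_clock, current_joint_pos, current_qvel, current_joint_torque, current_position, current_orientation, current_force, current_torque, current_finger_gap, current_grip_force gives the robot as it stands. Calls block until the motion is done:
- move_ptp(position, orientation): joint-space move of the TCP to a pose.
- servo_line(position, orientation=None, rate=0.15, contact_N=None): straight line of the TCP; orientation=None keeps the orientation; rate is the mean speed in m/s. With contact_N (N) it stops when the force on the tool has changed by that much, and returns True; else False.
- goto_joints(angles): joint-space move.
- move_gripper(opening): finger opening in m; the grip force is fixed at half the most; returns when the fingers have stopped.
- sleep(seconds).
- inverse_kinematics(position, orientation): joint angles nearest the present ones, or None.
- capture(name): name is "scene" or "top"; returns a dict with "image" (384x512x3 uint8, blue, green, red), "range_z" (384x512 float32, m along the optical axis (not along the pixel's ray), 0 where there is no reading), "intrinsics" (3x3 intrinsics, pixels), "R" (3x3) and "t" (3): a world point X has camera coordinates R X + t. Camera axes: x right, y down, z forward; pixel columns grow to the right and rows downward; lengths in m; the calibration is good to about 2 mm. A picture is of the moment at which its call begins.
A pose or a line that the arm cannot do raises PlanningError and nothing moves.
- close_job(): hands the job in; it is judged then, once.
Trained networks look in the newest picture that a camera, given by its name, has taken for a name from the list of things; names that differ only in an ending like _2 or _b are one class to them, and where a whole thing is asked for, a point or a joint stands for the part that bears it (a point fixed in the world has none). Each returns a list of dicts, best first, with "conf" (0 to 1); they miss things now and then, are a little off and sometimes report something else, mostly with a low value. They report only what shows in the picture. A call takes as long as a camera call.
- spot_in(camera, query): "xy" ([column, row] in pixels, amid what is visible of it).
- silhouettes(camera, query): "region" (384x512 bool, what is visible of it) and "xy" ([column, row] in pixels, amid what is visible of it).
Readings, each from a call of its own:
- current_clock(): time.
- current_joint_pos(): joint angles.
- current_qvel(): joint speeds.
- current_joint_torque(): joint torques, N m.
- current_position(): TCP position.
- current_orientation(): TCP orientation.
- current_force(): force on the tool from outside, world axes, zero at the start.
- current_torque(): the same for the moment, N m.
- current_finger_gap(): finger opening in m.
- current_grip_force(): force on a finger pad.
Only numpy, scipy, OpenCV 4.12 (cv2) and the standard library are available. Lean on these libraries where they do the work, as an engineer would, in place of code of your own. Each camera call takes 0.05 s, during which the arm holds its last target. There are 200 camera calls.

## Working session

There is one attempt and no reset: what is moved stays moved. The work goes in short steps, each a Python script; the robot and the scene stay as the last script left them, time stands still between calls to the robot, and variables do not carry over. Pictures are saved under pics/ and viewed, at most 14 in all, crops included, and the job is handed in when it is done.

```bash
ls; mkdir -p pics; python3 - <<'E'
from bench import *
import cv2,numpy as np
for n in("scene","top"):
    c=capture(n);cv2.imwrite(f"pics/{n}0.png",c["image"]);print(n,c["intrinsics"].tolist(),c["R"].round(3).tolist(),c["t"].round(3).tolist(),(c["range_z"]>0).mean())
print(current_clock(),current_orientation())
E
```

```text
pics
scene [[468.0358771556119, 0.0, 256.26401773142163], [0.0, 468.0358771556119, 196.04516701240647], [0.0, 0.0, 1.0]] [[0.877, 0.481, 0.0], [0.39, -0.71, -0.586], [-0.282, 0.514, -0.81]] [-0.438, -0.231, 1.732] 0.996063232421875
top [[486.5667895991496, 0.0, 255.41802269507014], [0.0, 486.5667895991496, 193.55190918196294], [0.0, 0.0, 1.0]] [[0.007, -1.0, 0.0], [-0.988, -0.007, -0.153], [0.153, 0.001, -0.988]] [-0.132, 0.546, 1.264] 0.9961700439453125
0.1 [ 1.75493823e-01  9.84480186e-01 -7.88467062e-04 -2.45780437e-04]
```

View pics/scene0.png

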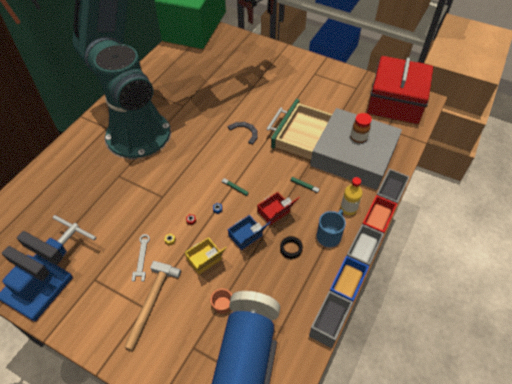

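View pics/top0.png

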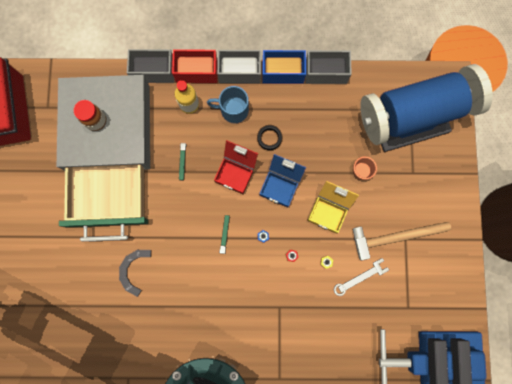

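The scene shows all three dies lying out: in the top view, blue is at (263,236), red at (292,256) and yellow at (327,262). Two chisels show at (182,161) and (225,234). All three boxes are open, and the drawer is open at the left (105,195).

```bash
cat > h.py <<'E'
from bench import *
import numpy as np, cv2
def cloud(c):
    K,R,t=c["intrinsics"],c["R"],c["t"]; z=c["range_z"]
    v,u=np.mgrid[:z.shape[0],:z.shape[1]]
    P=np.stack([(u-K[0,2])*z/K[0,0],(v-K[1,2])*z/K[1,1],z],-1)
    X=(P-t)@R; X[z==0]=np.nan
    return X
def look(names,cams=("top","scene")):
    out={}
    for cam in cams:
        X=cloud(capture(cam))
        for n in names:
            for s in silhouettes(cam,n):
                if s["conf"]<.3: continue
                p=X[s["region"].astype(bool)]; out.setdefault((n,cam),[]).append((s["conf"],s["xy"],p[~np.isnan(p[:,0])]))
    return out
def rect(p):
    (cx,cy),(w,h),a=cv2.minAreaRect(p[:,:2].astype(np.float32))
    if w<h: w,h,a=h,w,a+90
    return np.array([cx,cy]),w,h,(a+90)%180-90  # a = long-axis direction
E
python3 - <<'E'
from h import *
np.set_printoptions(precision=4,suppress=True)
o=look(["die_red","die_blue","die_yellow","chisel_1","box_red","box_blue","box_yellow","cab","cab_drawer0","cab_drawer0_handle","mug","tape","oil","jar","horseshoe"])
for (n,cam),l in o.items():
    for cf,xy,p in l:
        top=np.percentile(p[:,2],90)
        q=p
        if n[:3]=="box": q=p[(p[:,2]>.035)&(p[:,2]<.0425)]
        elif n=="cab": q=p[abs(p[:,2]-.08)<.006]
        elif n=="cab_drawer0": q=p[(p[:,2]>.05)&(p[:,2]<.075)]
        elif n[:3] in("chi","die"): q=p[p[:,2]>.5*top]
        if len(q)<5: print(n,cam,cf,"few");continue
        c,w,h,a=rect(q)
        print(n,cam,round(cf,2),np.round(xy),"N",len(q),"ztop %.3f"%top,"med",np.median(q,0),"rect",c,"%.3f %.3f %.1f"%(w,h,a))
E
```

```text
die_red top 0.67 [293. 258.] N 109 ztop 0.020 med [ 0.3849 -0.2276  0.018 ] rect [ 0.3836 -0.2278] 0.032 0.028 -45.1
die_blue top 0.52 [221. 236.] N 189 ztop 0.016 med [ 0.4429 -0.0447  0.0127] rect [ 0.4418 -0.0449] 0.102 0.015 -7.3
die_blue top 0.42 [263. 234.] N 104 ztop 0.021 med [ 0.4352 -0.1497  0.0179] rect [ 0.4341 -0.1498] 0.030 0.027 0.3
die_yellow top 0.54 [329. 261.] N 110 ztop 0.021 med [ 0.367  -0.3188  0.0181] rect [ 0.3676 -0.3195] 0.030 0.029 44.0
chisel_1 top 0.77 [186. 163.] N 179 ztop 0.016 med [0.6382 0.0763 0.0128] rect [0.642  0.0768] 0.103 0.015 -0.6
chisel_1 top 0.71 [223. 234.] N 187 ztop 0.016 med [ 0.4429 -0.0447  0.0127] rect [ 0.4419 -0.045 ] 0.102 0.014 -6.8
box_red top 0.82 [237. 167.] N 137 ztop 0.103 med [ 0.6148 -0.067   0.0396] rect [ 0.5996 -0.0677] 0.086 0.076 67.4
box_blue top 0.77 [282. 182.] N 155 ztop 0.104 med [ 0.5767 -0.1866  0.0391] rect [ 0.5635 -0.1908] 0.087 0.077 65.7
box_yellow top 0.94 [333. 203.] N 179 ztop 0.104 med [ 0.5074 -0.3259  0.0391] rect [ 0.4945 -0.3237] 0.087 0.077 66.7
cab top 0.97 [105. 152.] N 6767 ztop 0.082 med [0.
[... 3047 characters left out ...]
0364] 0.149 0.089 -73.5
mug scene 0.5 [308. 183.] N 155 ztop 0.016 med [0.6416 0.0736 0.0109] rect [0.6446 0.0809] 0.105 0.034 -2.5
tape scene 0.76 [288. 255.] N 278 ztop 0.025 med [ 0.7156 -0.1752  0.0202] rect [ 0.714 -0.17 ] 0.066 0.066 -48.3
oil scene 0.72 [352. 197.] N 542 ztop 0.141 med [0.8155 0.0454 0.0863] rect [0.8102 0.1049] 0.150 0.055 -85.5
jar scene 0.9 [361. 126.] N 476 ztop 0.170 med [0.7419 0.2807 0.1419] rect [0.7516 0.3203] 0.120 0.057 65.7
horseshoe scene 0.76 [249. 129.] N 258 ztop 0.011 med [0.3489 0.207  0.0072] rect [0.3437 0.2005] 0.132 0.073 -14.2
horseshoe scene 0.57 [217. 208.] N 106 ztop 0.020 med [ 0.4406 -0.1522  0.0146] rect [ 0.4365 -0.1436] 0.051 0.032 -59.3
```

```bash
python3 - <<'E'
from h import *
np.set_printoptions(precision=4,suppress=True)
X={n:cloud(capture(n)) for n in("top","scene")}
def fr(p,c,a):
    a=np.radians(a);d=p[:,:2]-c;return np.c_[d@[np.cos(a),np.sin(a)],d@[-np.sin(a),np.cos(a)],p[:,2]]
for n,c in dict(red=(.601,-.068),blue=(.566,-.1915),yellow=(.496,-.3235)).items():
    for cam in X:
        p=X[cam].reshape(-1,3);p=p[~np.isnan(p[:,0])];q=fr(p,np.array(c),-23.4)
        q=q[(abs(q[:,0])<.09)&(abs(q[:,1])<.06)]
        r=q[(q[:,2]>.034)&(q[:,2]<.044)]
        mid=r[abs(r[:,1])<.028]; sd=r[(abs(r[:,1])>.036)]
        cat=r[abs(r[:,1])<.008]
        ed=q[(q[:,2]>.10)&(q[:,2]<.12)]
        fl=q[(q[:,2]<.01)&(abs(q[:,0])<.025)&(abs(q[:,1])<.03)]
        P=lambda v:np.percentile(v,[2,50,98]) if len(v) else None
        print(n,cam,"front",P(mid[mid[:,0]<-.01,0]),"back",P(mid[mid[:,0]>.01,0]),"side x",P(sd[:,0]),"y",P(sd[:,1]),"catch",P(cat[:,0]),"edge x",P(ed[:,0]),"y",P(ed[:,1]),"z",P(ed[:,2]),"floor z",P(fl[:,2]))
for cam in X:
    p=X[cam].reshape(-1,3);p=p[~np.isnan(p[:,0])];q=fr(p,np.array([.664,.283]),3.)
    q=q[(abs(q[:,0])<.27)&(abs(q[:,1])<.14)]
    t=q[(abs(q[:,2]-.08)<.005)&(q[:,0]>-.08)];print(cam,"cab top x",P(t[:,0]),"y",P(t[:,1]))
    for k in(-1,1):
        for lo in (0,.04,.08):
            s=t[(t[:,1]*k>lo)&(t[:,1]*k<lo+.035),0]; print("  frontedge y",k*lo,s.min() if len(s) else 0)
    f=q[(q[:,2]>.062)&(q[:,2]<.075)&(q[:,0]<-.1)];print(" panel x",P(f[:,0]),"y",P(f[:,1]),len(f))
    b=q[(q[:,0]<P(f[:,0])[0]-.012)&(q[:,2]>.03)];print(" handle",P(b[:,0]),P(b[:,1]),P(b[:,2]),len(b))
    g=q[(q[:,2]<.035)&(q[:,2]>.01)&(q[:,0]>-.18)&(q[:,0]<-.08)&(abs(q[:,1])<.08)];print(" drawer floor",P(g[:,2]))
E
```

```text
red top front [-0.0386 -0.0349 -0.0323] back [0.0292 0.033  0.0371] side x [-0.0348  0.0062  0.0359] y [-0.0433  0.0383  0.0432] catch [-0.0386  0.0304  0.0367] edge x [0.0465 0.0583 0.0639] y [-0.0425 -0.0001  0.0427] z [0.1004 0.1126 0.1192] floor z [-0.0044  0.002   0.0074]
red scene front [-0.0372 -0.0318 -0.0273] back [0.0376 0.0398 0.0418] side x [-0.034  -0.0065  0.04  ] y [-0.0448 -0.0395  0.0447] catch [-0.0381 -0.0319  0.0408] edge x [0.0461 0.0613 0.0654] y [-0.0422  0.0011  0.0423] z [0.1017 0.1138 0.1194] floor z [-0.0031  0.0019  0.0071]
blue top front [-0.0404 -0.0361 -0.0335] back [0.0281 0.0316 0.0361] side x [-0.0364  0.002   0.0355] y [-0.0431  0.0371  0.0426] catch [-0.0406  0.0279  0.0346] edge x [0.0459 0.0574 0.0627] y [-0.0416  0.0005  0.0433] z [0.1006 0.1128 0.1186] floor z [-0.0029  0.0025  0.0077]
blue scene front [-0.037  -0.0328 -0.0296] back [0.037  0.0378 0.0391] side x [-0.0339 -0.0089  0.0384] y [-0.0443 -0.0391  0.0436] catch [-0.0373 -0.031   0.0389] edge x [0.0464 0.0605 0.0648] y [-0.0424  0.0014  0.0399] z [0.1019 0.1144 0.1195] floor z [-0.0025
[... 873 characters left out ...]
14077677683928
 panel x [-0.2038 -0.1962 -0.1882] y [-0.1076 -0.0009  0.1068] 493
 handle [-0.2438 -0.238  -0.2181] [-0.0576  0.0018  0.0588] [0.0418 0.0478 0.0529] 232
 drawer floor [0.0159 0.0213 0.027 ]
scene cab top x [-0.0415  0.089   0.1947] y [-0.1141 -0.0217  0.1089]
  frontedge y 0 -0.04657765325516511
  frontedge y -0.04 -0.0458812286417801
  frontedge y -0.08 -0.0457665804484618
  frontedge y 0 -0.04629658315381261
  frontedge y 0.04 -0.04472029563464283
  frontedge y 0.08 -0.04526347030132211
 panel x [-0.201  -0.1931 -0.1799] y [-0.1089 -0.0099  0.1069] 190
 handle [-0.2416 -0.2341 -0.2164] [-0.0599 -0.0023  0.0577] [0.0405 0.047  0.0533] 101
 drawer floor [0.0147 0.021  0.0272]
```

```bash
cat >> h.py <<'E'
BOX=dict(red=(.601,-.068),blue=(.566,-.1915),yellow=(.496,-.3235)); BYAW=-23.4
CAB=(np.array([.665,.283]),3.)
def quat(deg):  # tool down, closing line along yaw deg
    a=np.radians(deg)/2+np.pi/4*0
    from scipy.spatial.transform import Rotation as Ro
    c,s=np.cos(2*a),np.sin(2*a)
    y=np.array([c,s,0]);z=np.array([0,0,-1.]);return Ro.from_matrix(np.c_[np.cross(y,z),y,z]).as_quat()
def pick_q(pos,deg):
    best=None
    for d in(deg,deg+180):
        q=inverse_kinematics(pos,quat(d))
        if q is None: continue
        k=np.abs(np.array(q)-current_joint_pos()).max()+ (5 if abs(q[5])>2.8 else 0)
        if best is None or k<best[0]: best=(k,quat(d))
    if best is None: raise PlanningError(f"no ik {pos} {deg}")
    return best[1]
def inframe(c,deg,x,y,z):
    a=np.radians(deg);return [c[0]+x*np.cos(a)-y*np.sin(a),c[1]+x*np.sin(a)+y*np.cos(a),z]
def over(xyz,deg,h=.22):
    p=[xyz[0],xyz[1],h];o=pick_q(p,deg);move_ptp(p,o);return o
def up(h=.22,rate=.3):
    p=current_position();servo_line([p[0],p[1],h],rate=rate)
def find(name,near,rad=.09):
    """centre and long-axis yaw (deg) of the die/chisel nearest to `near`, mean of the cameras"""
    r=[]
    for (n,cam),l in look([name]).items():
        for cf,xy,p in l:
            q=p[(p[:,2]>.009)&(p[:,2]<.024)]
            if len(q)<25: continue
            c,w,h,a=rect(q)
            ok=(.024<w<.042 and h>.022) if name[0]=="d" else (.085<w<.12 and h<.03)
            d=np.hypot(*(c-near))
            if ok and d<rad: r.append((cam,d,c,a))
    out={}
    for cam,d,c,a in sorted(r,key=lambda e:e[1]): out.setdefault(cam,(c,a))
    print(name,{k:(v[0].round(4).tolist(),round(v[1],1)) for k,v in out.items()})
    if not out: return None
    fix={"top":np.array([.0015,-.001]),"scene":np.array([-.0015,.001])}
    a=list(out.values())[0][1]
    if "top" in out: a=out["top"][1]
    return np.mean([v[0]+fix[k] for k,v in out.items()],0),a
def grasp(c,deg,z=.003,opening=.06):
    o=over([*c,0],deg); move_gripper(opening)
    servo_line([*c,.05],o,rate=.35); servo_line([*c,z],rate=.1,contact_N=15)
    print("tip z %.4f"%current_position()[2])
    move_gripper(0); g=current_finger_gap(); print("gap %.4f force %.1f"%(g,current_grip_force())); return g
def shut(col):
    c=BOX[col]; f=lambda x,z:inframe(c,BYAW,x,0,z)
    move_gripper(0)
    o=over(f(.088,0),BYAW+90)
    servo_line(f(.088,.098),o,rate=.3)
    for th in np.linspace(np.pi/2,0.08,7):
        s,k=np.sin(th),np.cos(th)
        servo_line(f(.036-.060*k+.013*s,.0415+.060*s+.003*k),rate=.12)
    r=servo_line(f(-.024,.037),rate=.04,contact_N=28)
    print("shut",col,r,"z %.4f"%current_position()[2],current_force()[2]); up()
E
python3 - <<'E'
from h import *
n="red"
r=find("die_"+n,(.385,-.2277)); print(r)
c=r[0]; g=grasp(c,BYAW+90); up(.2)
print(current_finger_gap(),current_clock())
if g>.026:
    b=BOX[n]; o=over(inframe(b,BYAW,-.002,0,0),BYAW+90,.2)
    print("before place",current_finger_gap())
    servo_line(inframe(b,BYAW,-.002,0,.012),o,rate=.2,contact_N=12); print(current_position())
    move_gripper(.042); up(.2)
    cv2.imwrite("pics/r1.png",cv2.resize(capture("top")["image"][100:300,150:400],None,fx=3,fy=3))
print(current_clock())
E
```

```text
die_red {'top': ([0.3837, -0.2279], 0.1), 'scene': ([0.3887, -0.2295], -32.1)}
(array([ 0.3861962 , -0.22869883]), 0.10982256382703781)
tip z 0.0039
gap 0.0324 force 30.0
0.03270791321360147 8.1
before place 0.0322946815372884
[ 0.59998486 -0.0677543   0.01308549]
11.4583
```

View pics/r1.png

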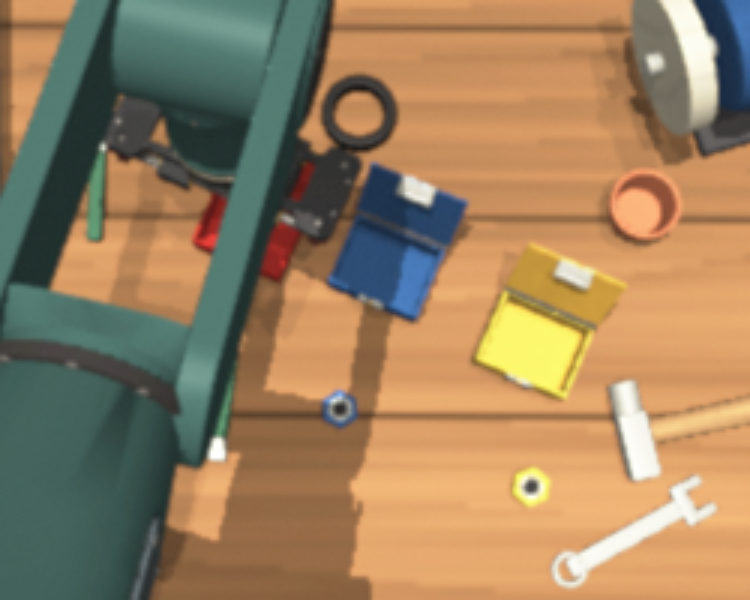

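The arm hides the red box here, but the red die is gone from the bench. I'll move aside, verify it's in the box, then shut the red cover.

```bash
python3 - <<'E'
from h import *
move_ptp([.42,-.33,.22],pick_q([.42,-.33,.22],BYAW+90))
cs=[capture(n)["image"] for n in("top","scene")]
s=cs[0][110:290,200:350];t=cs[1][160:280,180:330]
a=cv2.resize(s,(400,480));b=cv2.resize(t,(400,320));cv2.imwrite("pics/r2.png",np.hstack([a,np.vstack([b,np.zeros((160,400,3),np.uint8)])]))
E
```

```text
(no output)
```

View pics/r2.png

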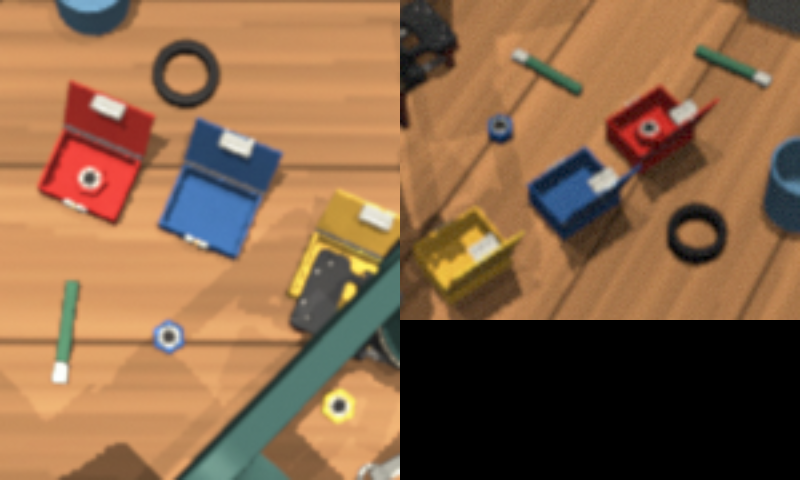

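The red die lies in the middle of the red box (left crop, about (90,178)). Next I shut red, then pick and place blue.

```bash
cat >> h.py <<'E'
def die(n,near,deg=BYAW+90):
    r=find("die_"+n,near)
    if r is None: return print("not found")
    g=grasp(r[0],deg); up(.2)
    if current_finger_gap()<.026: return print("missed",current_finger_gap())
    b=BOX[n]; o=over(inframe(b,BYAW,-.002,0,0),BYAW+90,.2)
    print("before place",current_finger_gap())
    servo_line(inframe(b,BYAW,-.002,0,.012),o,rate=.2,contact_N=12); print(current_position())
    move_gripper(.042); up(.2)
def inbox(n):  # median of the raised points inside the box, box frame
    q=[]
    for cam in("top","scene"):
        X=cloud(capture(cam)); 
        p=X.reshape(-1,3);p=p[~np.isnan(p[:,0])];a=np.radians(BYAW);d=p[:,:2]-BOX[n]
        f=np.c_[d@[np.cos(a),np.sin(a)],d@[-np.sin(a),np.cos(a)],p[:,2]]
        i=f[(abs(f[:,0])<.028)&(abs(f[:,1])<.036)]
        m=i[(i[:,2]>.014)&(i[:,2]<.03)]; print(n,cam,"raised px",len(m),"of",len(i),np.median(m,0).round(3) if len(m) else "", "max z",i[:,2].max().round(3))
E
python3 - <<'E'
from h import *
shut("red"); print(current_clock())
die("blue",(.4355,-.151))
move_ptp([.42,-.33,.22],pick_q([.42,-.33,.22],BYAW+90))
inbox("blue");inbox("red")
c=[capture(n)["image"] for n in("top","scene")]
cv2.imwrite("pics/r3.png",np.hstack([cv2.resize(c[0][110:290,200:350],(400,480)),cv2.resize(c[1][140:284,200:320],(400,480))]))
print(current_clock())
E
```

```text
shut red True z 0.0446 14.310848389739608
18.5917
die_blue {'top': ([0.4347, -0.15], -20.8), 'scene': ([0.4381, -0.1526], -35.4)}
tip z 0.0039
gap 0.0328 force 30.0
before place 0.03322988174903674
[ 0.56475248 -0.19104178  0.01308889]
blue top raised px 111 of 519 [-0.002 -0.001  0.02 ] max z 0.043
blue scene raised px 71 of 185 [ 0.001 -0.002  0.02 ] max z 0.047
red top raised px 0 of 540  max z 0.052
red scene raised px 0 of 325  max z 0.052
27.125
```

View pics/r3.png

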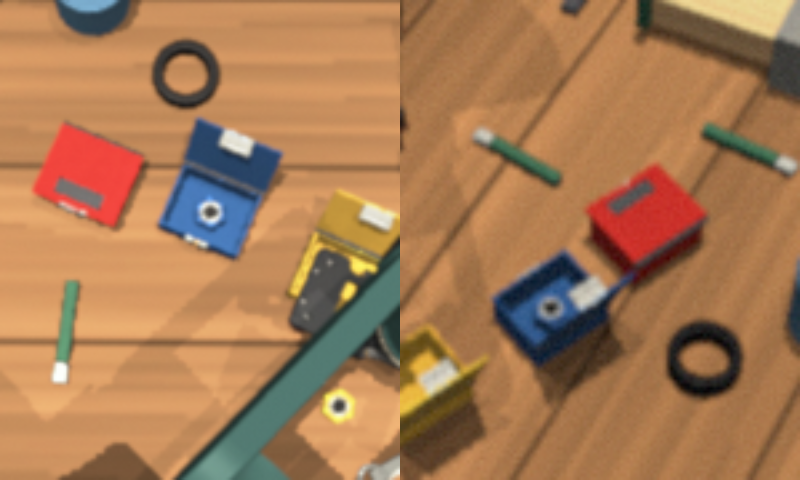

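The red cover is shut and holding at (90,175), and the blue die is in its box at (210,212). Next is shutting blue, then the yellow die.

```bash
python3 - <<'E'
from h import *
shut("blue")
die("yellow",(.3693,-.321))
move_ptp([.42,-.05,.25],pick_q([.42,-.05,.25],BYAW+90))
for n in("yellow","blue","red"): inbox(n)
print(current_clock())
E
```

```text
shut blue True z 0.0447 11.181157567178289
die_yellow {'scene': ([0.3702, -0.3215], -2.7)}
tip z 0.0039
gap 0.0318 force 30.0
before place 0.03218231059879927
[ 0.49456121 -0.32338481  0.01302712]
yellow top raised px 110 of 530 [-0.002 -0.001  0.02 ] max z 0.037
yellow scene raised px 75 of 181 [-0.    -0.003  0.02 ] max z 0.028
blue top raised px 0 of 550  max z 0.053
blue scene raised px 0 of 366  max z 0.053
red top raised px 0 of 542  max z 0.053
red scene raised px 0 of 332  max z 0.052
41.6
```

```bash
cat >> h.py <<'E'
def chisel(near,yslot,z):
    r=find("chisel_1",near)
    if r is None: return print("not found")
    c,a=r; grasp(c,a+90,z,.045); up(.2)
    if current_finger_gap()<.010: return print("missed",current_finger_gap())
    t=inframe(CAB[0],CAB[1],-.118,yslot,0); o=over(t,CAB[1]+90,.2)
    print("before place",current_finger_gap())
    servo_line([t[0],t[1],.022+z+.003],o,rate=.2,contact_N=12); print(current_position())
    move_gripper(.035); up(.2)
E
python3 - <<'E'
from h import *
shut("yellow")
move_ptp([.42,-.3,.25],pick_q([.42,-.3,.25],BYAW+90))
chisel((.444,-.0458),.045,.004)
move_ptp([.42,-.3,.25],pick_q([.42,-.3,.25],90))
c=[capture(n)["image"] for n in("top","scene")]
cv2.imwrite("pics/r4.png",np.hstack([cv2.resize(c[0][60:300,40:350],(400,310)),cv2.resize(c[1][70:310,150:400],(400,310))]))
print(current_clock())
E
```

```text
shut yellow True z 0.0447 12.514384692759691
chisel_1 {'top': ([0.4408, -0.045], -6.8)}
tip z 0.0049
gap 0.0137 force 30.0
before place 0.013628677406232982
[0.54589756 0.32190565 0.03010277]
58.5083
```

View pics/r4.png

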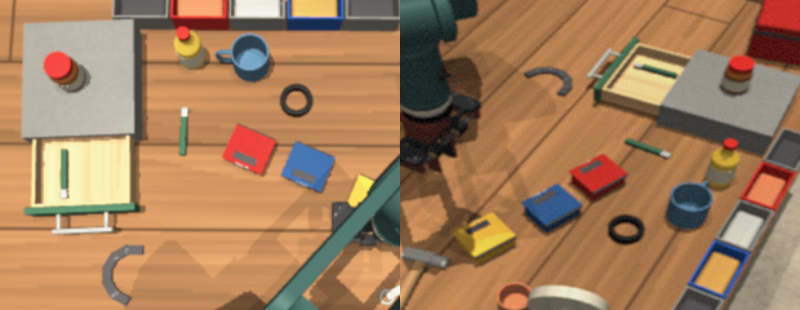

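Red, blue and yellow are all shut, and the first chisel is in the drawer at (65,170) in the left crop. The second chisel remains at (184,130).

```bash
python3 - <<'E'
from h import *
chisel((.643,.0757),-.03,.006)
move_ptp([.42,-.3,.25],pick_q([.42,-.3,.25],90))
c=[capture(n)["image"] for n in("top","scene")]
cv2.imwrite("pics/r5.png",np.hstack([cv2.resize(c[0][60:300,40:350],(400,310)),cv2.resize(c[1][70:310,150:400],(400,310))]))
print(current_clock())
E
```

```text
chisel_1 {'top': ([0.6411, 0.0762], -0.6), 'scene': ([0.6468, 0.0749], -2.3)}
tip z 0.0066
gap 0.0137 force 30.0
before place 0.013768329757969185
[0.54978194 0.24653974 0.03153457]
68.525
```

View pics/r5.png

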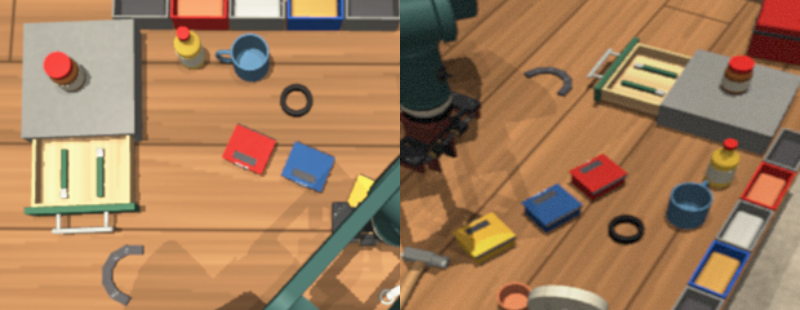

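Both chisels lie flat in the drawer, at (65,170) and (100,172). Now I push it home.

```bash
python3 - <<'E'
from h import *
move_gripper(0)
f=lambda x,z:inframe(CAB[0],CAB[1],x,0,z)
o=over(f(-.285,0),93); servo_line(f(-.285,.033),o,rate=.2)
r=servo_line(f(-.06,.033),rate=.08,contact_N=18)
p=current_position();print(r,p,((p[:2]-CAB[0])@[np.cos(np.radians(3)),np.sin(np.radians(3))]),current_force())
servo_line(f(-.285,.033),rate=.2);up()
goto_joints([1.103,.359,1.51,0,1.272,-.115])
print(current_clock())
for n in BOX: inbox(n)
c=[capture(n) for n in("top","scene")]
X=cloud(c[0]).reshape(-1,3);X=X[~np.isnan(X[:,0])];a=np.radians(3);d=X[:,:2]-CAB[0];g=np.c_[d@[np.cos(a),np.sin(a)],d@[-np.sin(a),np.cos(a)],X[:,2]]
b=g[(abs(g[:,1])<.05)&(g[:,2]>.03)&(g[:,0]<-.02)&(g[:,0]>-.3)];print("handle x",np.percentile(b[:,0],[1,5,20,50]))
cv2.imwrite("pics/r6.png",c[0]["image"]);cv2.imwrite("pics/r7.png",c[1]["image"])
E
```

```text
True [0.54994976 0.27633216 0.03199264] -0.11524153025154313 [-1.39842016  0.57316318 -0.43704188]
77.325
red top raised px 0 of 540  max z 0.051
red scene raised px 0 of 322  max z 0.053
blue top raised px 0 of 544  max z 0.053
blue scene raised px 0 of 363  max z 0.052
yellow top raised px 0 of 558  max z 0.052
yellow scene raised px 0 of 403  max z 0.051
handle x [-0.10380817 -0.10183904 -0.06956232 -0.05118661]
```

View pics/r6.png

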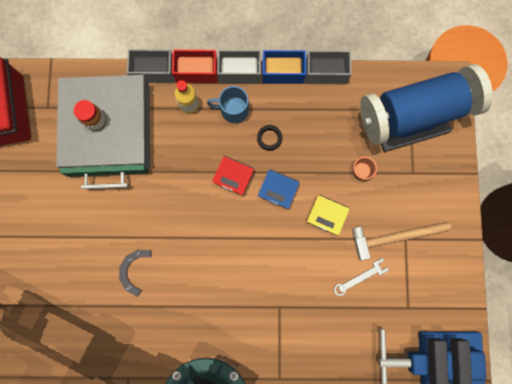

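View pics/r7.png

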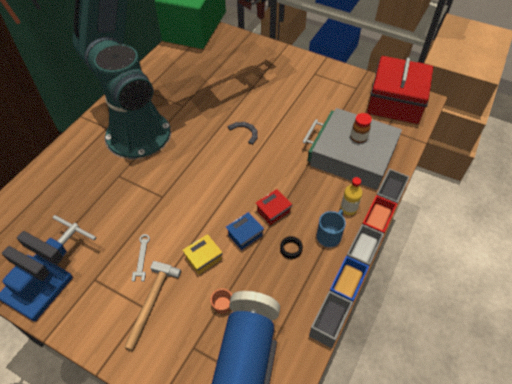

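The bench is clear and the drawer looks shut (handle at (105,185)). A second, firmer push will confirm it is at its stop.

```bash
python3 - <<'E'
from h import *
f=lambda x,z:inframe(CAB[0],CAB[1],x,0,z)
def X(): p=current_position();return round(float((p[:2]-CAB[0])@[np.cos(np.radians(3)),np.sin(np.radians(3))]),4)
o=over(f(-.16,0),93); servo_line(f(-.16,.033),o,rate=.2)
for N in(4,25,35):
    r=servo_line(f(-.08,.033),rate=.03,contact_N=N);print(N,r,X(),current_force()[0])
servo_line(f(-.18,.033),rate=.2);up()
goto_joints([1.103,.359,1.51,0,1.272,-.115]);sleep(.5)
c=capture("top");p=cloud(c).reshape(-1,3);p=p[~np.isnan(p[:,0])];a=np.radians(3);d=p[:,:2]-CAB[0];g=np.c_[d@[np.cos(a),np.sin(a)],d@[-np.sin(a),np.cos(a)],p[:,2]]
b=g[(abs(g[:,1])<.05)&(g[:,2]>.03)&(g[:,0]<-.02)&(g[:,0]>-.3)];print("handle x",np.percentile(b[:,0],[1,5,20]),current_clock())
w=g[(abs(g[:,1])<.09)&(abs(g[:,2]-.066)<.006)&(g[:,0]<-.03)&(g[:,0]>-.3)];print("panel",np.percentile(w[:,0],[2,50,98]))
E
```

```text
4 True -0.1153 0.6545354927917852
25 True -0.1155 0.7474338244837168
35 True -0.1158 -0.08384461175412657
handle x [-0.10416647 -0.10200571 -0.0722284 ] 86.2417
panel [-0.06433703 -0.05663213 -0.04788339]
```

```bash
python3 -c "
from bench import *
print(close_job())"
```

```text
the job is handed in; nothing more can be done
None
```

I handed the job in at about 86 s: all three dies are in the boxes of their own colours, the covers are latched, both chisels present are in the drawer, the drawer is pushed to its stop, and the other things on the bench look unmoved; no verdict came back.

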